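# Grease the art-room printing press

### The job

Lift the push-type grease gun out of its wooden stand, pinching its thin-walled square barrel gently (at no more than 30 N), and press its coupler squarely onto the tilted, ball-headed grease nipple of the small printing press until it snaps on. Then keep pushing along the nipple until the gun's sprung nose has gone about half way in, never bottoming it out, and finish while still holding the gun there against its spring; leave everything else on the table alone.

Things in the scene. Friction and masses are not known exactly. Their poses are not given: they have to be found in the camera images.
- gun: Push-type grease gun, 140 mm long, 0.3 to 0.45 kg, nose down in the stand. Origin on its axis at the coupler's mouth with the nose fully out; z from coupler to tail (up at the start). Along z: steel nose 0-70 mm; round collar 48 mm across 70-76, which can bear fingertips pushing; thin grey square barrel to grip, 30 x 30 mm, flats facing its x and y, 76-136; cap to 140. Nose slides in the barrel.
- nose (a joint): How far the sprung nose (with the coupler) has been pushed into the barrel, m: 0 = fully out, 0.020 = bottomed. Its spring pushes with 7 N at 0 and 350 N/m more (10.5 N half way, 14 N at the bottom). The barrel's wall takes a grip of 30 N per finger plus this push; it dents when the forces of both fingers on the gun add up to over 80 N.
- mouth (a point): Centre of the coupler's mouth, on the sliding nose; axes as the gun's. Coupler: dark steel sleeve 30 mm across; the mouth is a funnel 22 mm wide narrowing to a 14 mm bore 9 mm in. Four sprung jaws sit 8 mm in; forcing the nipple's ball between them takes about 5 N.
- seat (a point): Point on the nose's axis 14 mm inside the mouth where the centre of the nipple's ball lies once it has snapped past the jaws and rests on the bore's end; axes as the gun's.
- nipple: Grease nipple fixed on the press's +y cheek. Origin: centre of its foot, 80 mm above the table; z axis = nipple axis, pointing out, tilted 0.44 rad from vertical towards the press's -x. Foot 16 mm across, 6 mm tall; stalk 7 mm thick; greased brass ball head 12 mm across. The other cheek has only a flat plug.
- ball (a point): Centre of the nipple's ball head, 26 mm along the nipple's axis from its foot.
- press: Small tabletop printing press, fixed; base 170 (x) x 180 (y) mm, 90 mm tall (100 with its adjusting screw), two grey cheeks at y = -70 and +70 mm with a steel roller between. Origin: centre of its underside; z up; -x is its front.
- stand: Fixed wooden post, 68 mm across and 80 mm tall, with a vertical through hole 38 mm wide. The gun's nose hangs in the hole and its collar rests on the post's top. Origin: centre of the underside, z up.
- ink_jar: Closed ink jar, bystander, 52 mm across, 65 mm tall; origin under its centre.
- paintbrush: Paintbrush lying down, bystander, 170 mm long along its x.
- palette: White six-well paint palette, bystander, 80 x 120 x 12 mm; origin under its centre.
- water_cup: Clear plastic cup, bystander, 72 mm across, 85 mm tall; origin under its centre.
- screwdriver: Screwdriver lying down, bystander, along its x.
- card_model: Painted cardboard model, bystander, 90 x 170 x 55 mm; origin under its centre.
- tape_roll: Roll of paper tape lying flat, bystander, 90 mm across, 24 mm tall; origin under its centre.
Things that resemble listed ones, but are neither listed nor needed, are in the scene too. What is shaped like the gun but orange is not meant.

How it is judged:
On the way, in this order (a step that is already met when the one before it is completed fails the run):
1. the gun is lifted out of the stand and held by the fingers (z of mouth in the frame of stand above 0.06 m and contact force between gun and stand below 0.1 N and contact force between the fingers and gun above 1 N), for 0.2 s.
2. the coupler has snapped onto the nipple's ball, square to it (distance between seat and ball below 0.003 m and angle between the z axis of gun and the z axis of nipple, either way round below 0.14 rad), for 0.1 s.
At the end, for the whole second after the job is handed in: While the fingers still hold the gun: the coupler is snapped on (nipple's ball within 3 mm of the seat), gun within 0.14 rad of the nipple's axis, nose pushed in by 4 to 16 mm and pressing on the nipple with over 5 N, gun still (under 20 mm/s) and clear of the stand (all of step 2 and value of joint nose between 0.004 and 0.016 m and contact force between gun and nipple above 5 N and contact force between the fingers and gun above 1 N and contact force between gun and stand below 0.1 N and linear speed of gun below 0.02 m/s); the arm keeps its last pose, push and grip.
It fails at once if the barrel is squeezed hard enough to dent (the fingers' forces on it together over 80 N) (contact force between the fingers and gun above 80 N).
It fails at once if the nose is bottomed out (pushed in over 19 mm) (value of joint nose above 0.019 m).
It fails at once if a bystander is moved by over 30 mm (distance of any of ink_jar, paintbrush, palette, water_cup, screwdriver, card_model, tape_roll from where it was at the start of the episode above 0.03 m).
It also fails if it takes over 48 s, if anything falls off the work surface, if the arm or the gripper's body presses on something with over 40 N, if the wrist force passes 120 N, or if a joint passes its speed limit or range.

### The arm

A 6-joint arm with a two-finger parallel gripper is mounted at the origin on the work surface. World frame = base frame: x ahead of the robot, y to its left, z up, the work surface at z = 0. Lengths are in m, angles in rad, forces in N, time in s.
With the tool pointing down it reaches from about 0.35 to 0.95 m from the base axis. Payload 17.4 kg.
Tool frame: the origin (TCP) lies where the fingers leave the gripper's body, on its centre line; the fingertips stand 84 mm ahead of it and the grasp point (between the pads) lies 65 mm ahead of it; z points along the fingers, y is the line along which they close (so a half turn about z gives the same grasp; the last joint's range is limited). The gripper opens to 93 mm and grips with 3 to 60 N. Pads are 15 mm wide; open, the fingers measure 128 mm over their backs; the gripper's body (75 mm by 188 mm) begins 65 mm behind the grasp point.
Start: joints at [-1.32, 0.116, 1.442, -0, 1.584, -0.038], TCP at [0.192, -0.647, 0.303] pointing down, gripper open.
Joint ranges: [-2.83, 2.83], [-0.83, 2.19], [0.07, 2.5], [-1.14, 4.28], [0.01, 3], [-2.97, 2.97]. Speed limits (rad/s): [1.89, 1.89, 2.22, 3.14, 3.14, 3.14].

### API

Orientations are given as [roll, pitch, yaw] about the fixed x, y, z axes, in that order (R = Rz(yaw) Ry(pitch) Rx(roll)).
In Python, from rig import ctrl, cams gives the robot as it stands.
- The arm moves only by the tool drive_tool, never from a script. Its argument "steps" is a list of rows, each an object with "fingers": the closure, from -1 (fully open) to 1 (shut), so that 0 is half open; "slide": the shift along the world's x, y, z in cm, a list of three; "roll": the turn about the world's z in rad. A call has 1 to 20 rows; each row shifts and turns the commanded pose from where the row before left it; what a row does not reach is not made up. A row lasts 1/12 s, in which the tool goes at most 41.7 mm and 7.16 degrees, less where a joint would pass 70% of its speed; a pose out of reach is approached as far as the arm can. A call with a gripper value outside its range is refused whole. The fingers move at their own pace and stop on an object; "squeeze" is the grip in N (left out, the last holds). Time passes only in rows, so rows that do not move let the fingers close. It gives the time, the measured TCP pose, the force, the opening and the grip force at its end, in the units of the state.
- ctrl.get_obs(): the state, without advancing time (a new reading comes with each control period).
- cams.get_image(name): name is "side" or "top"; returns the picture (400x640x3 uint8, red, green, blue); there is no depth.
- cams.camera_model(name): a dict with "mtx" (3x3 intrinsics, pixels), "distortion" ([k1, k2, p1, p2, k3] as OpenCV has them; the pictures are not rectified), "extrinsics" (4x4, takes a point from world to camera coordinates). Camera axes: x right, y up, looking along -z (the intrinsics and any distortion apply to the point x, -y, -z); pixel columns grow to the right and rows downward; lengths in m; the calibration is good to about 2 mm. A picture is of the moment at which its call begins. camera_model takes no time and is no camera call.
- ctrl.hand_in(): hands the job in; it is judged then, once.
Trained networks look in the newest picture that a camera, given by its name, has taken for a name from the list of things; names that differ only in an ending like _2 or _b are one class to them, and where a whole thing is asked for, a point or a joint stands for the part that bears it (a point fixed in the world has none). Each returns a list of dicts, best first, with "p" (0 to 1); they miss things now and then, are a little off and sometimes report something else, mostly with a low value. They report only what shows in the picture. A call takes as long as a camera call. They do not tell look-alikes from the thing itself.
- cams.spot_in(camera, label): "position" ([x, y, z] in m, in world coordinates, good to about 4 mm: the middle of the surface that is visible of it).
The state is a dict: "time_s": time; "joints": joint angles; "qd": joint speeds; "joint_efforts": joint torques, N m; "ee_pos": TCP position; "tool_rot": TCP orientation; "contact_force": force on the tool from outside, world axes, zero at the start; "ft_torque": the same for the moment, N m; "finger_gap": finger opening in m; "finger_force": force on a finger pad.
Only numpy, scipy, OpenCV 4.12 (cv2) and the standard library are available. Lean on these libraries where they do the work, as an engineer would, in place of code of your own. Each camera call takes 0.05 s, during which the arm holds its last target. There are 200 camera calls.

## Working session

There is one attempt and no reset: what is moved stays moved. The work goes in short steps, Python scripts to look and compute and a tool call to move; the robot and the scene stay as the last step left them, time stands still between calls to the robot, and variables do not carry over. Pictures are saved under pics/ and viewed, at most 10 in all, crops included, and the job is handed in when it is done.

Besides the shell and the picture viewer there is one more tool, called after "Call:" as name([rows], argument=value, ...), one row to a line, values as JSON. drive_tool: Moves the arm, as the interface text tells. Its arguments: {"type":"object","properties":{"steps":{"type":"array"},"squeeze":{"type":"number"}},"required":["steps"]}

```bash
mkdir -p pics; cat > h.py <<'E'
import numpy as np, cv2
from rig import ctrl, cams
def snap(n,f,box=None,s=1):
    im=cams.get_image(n)[:,:,::-1].copy(); cv2.imwrite('pics/full_'+f,im)
    if box: x0,y0,x1,y1=box; im=im[y0:y1,x0:x1]
    if s!=1: im=cv2.resize(im,None,fx=s,fy=s,interpolation=cv2.INTER_CUBIC)
    cv2.imwrite('pics/'+f,im)
F=np.diag([1.,-1,-1])
def proj(n,P):
    m=cams.camera_model(n); E=np.array(m['extrinsics']); P=np.atleast_2d(P).astype(float)
    pc=(P@E[:3,:3].T+E[:3,3])@F
    return cv2.projectPoints(pc,np.zeros(3),np.zeros(3),np.array(m['mtx']),np.array(m['distortion'],float))[0][:,0]
def ray(n,uv):
    m=cams.camera_model(n); E=np.array(m['extrinsics'])
    p=cv2.undistortPoints(np.array([[uv]],float),np.array(m['mtx']),np.array(m['distortion'],float))[0,0]
    d=E[:3,:3].T@(F@np.array([p[0],p[1],1])); return -E[:3,:3].T@E[:3,3], d/np.linalg.norm(d)
def atz(n,uv,z):
    o,d=ray(n,uv); return o+d*(z-o[2])/d[2]
def tri(uvs,uvt):
    A=np.zeros((3,3));b=np.zeros(3)
    for n,uv in (('side',uvs),('top',uvt)):
        o,d=ray(n,uv);M=np.eye(3)-np.outer(d,d);A+=M;b+=M@o
    return np.linalg.solve(A,b)
E
python3 - <<'E'
from h import *
np.set_printoptions(precision=3,suppress=True)
snap('top','top0.png',None,1.25); snap('side','side0.png',None,1.25)
for c in ('top','side'):
    print(c,'cam at',ray(c,(320,200)))
    for l in ('gun','nose','nipple','press','stand','ink_jar','water_cup','card_model','tape_roll'):
        for r in cams.spot_in(c,l):
            print(l,np.array(r['position']),round(r['p'],2),proj(c,r['position'])[0].round())
o=ctrl.get_obs();print(o['time_s'],o['ee_pos'],o['tool_rot'],o['finger_gap'])
E
```

```text
top cam at (array([0.334, 0.02 , 1.295]), array([ 0.153,  0.015, -0.988]))
gun [ 0.542 -0.268  0.108] 0.81 [439. 194.]
gun [ 0.518 -0.172  0.138] 0.74 [404. 201.]
gun [0.495 0.224 0.033] 0.23 [252. 211.]
gun [0.482 0.3   0.087] 0.16 [219. 212.]
nose [0.633 0.011 0.068] 0.5 [332. 160.]
nipple [0.478 0.301 0.093] 0.46 [218. 213.]
press [0.5   0.224 0.031] 0.59 [252. 209.]
stand [ 0.51  -0.154  0.08 ] 0.91 [393. 207.]
ink_jar [0.63  0.011 0.066] 0.63 [331. 162.]
water_cup [ 0.767 -0.1    0.046] 0.56 [373. 116.]
card_model [0.545 0.435 0.053] 0.71 [173. 189.]
card_model [0.289 0.348 0.026] 0.52 [201. 287.]
tape_roll [0.288 0.346 0.023] 0.8 [203. 287.]
side cam at (array([0.502, 0.765, 0.743]), array([ 0.008, -0.775, -0.632]))
gun [ 0.553 -0.267  0.111] 0.75 [309. 149.]
gun [ 0.531 -0.164  0.116] 0.63 [315. 166.]
gun [0.296 0.354 0.022] 0.27 [416. 345.]
nose [0.293 0.353 0.027] 0.39 [418. 343.]
nipple [0.478 0.3   0.087] 0.43 [331. 303.]
press [0.501 0.253 0.036] 0.85 [321. 298.]
stand [ 0.521 -0.145  0.048] 0.76 [317. 188.]
ink_jar [0.638 0.017 0.045] 0.87 [273. 223.]
water_cup [ 0.746 -0.072  0.062] 0.83 [239. 197.]
tape_roll [0.295 0.353 0.023] 0.67 [416. 344.]
1.0 [ 0.192 -0.647  0.303] [-3.142 -0.     0.289] 0.09300816333336828
```

View pics/top0.png

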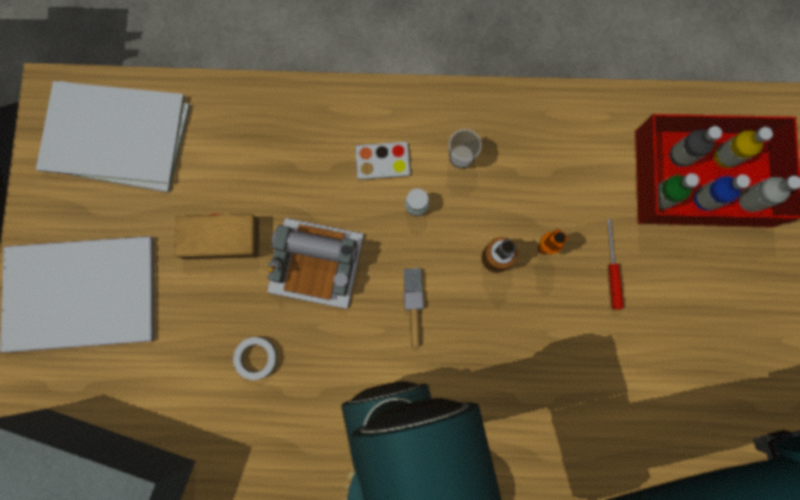

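View pics/side0.png

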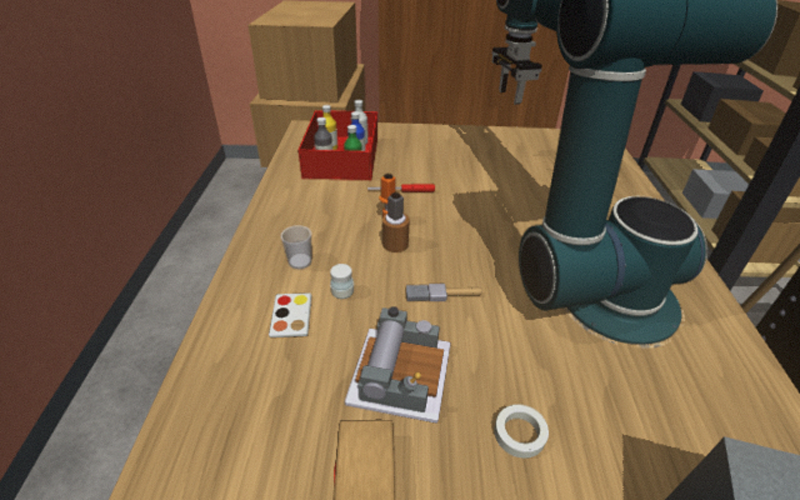

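The gun (grey barrel) is at top (503,252) / side (396,215) in the brown post. The look-alike is the orange gun at top (553,240) / side (388,190). The bottles in the red box are not confusable. The nipple's brass ball is at side (417,377), and the plug on the other cheek is at (425,327). One close crop of each will check this.

```bash
python3 - <<'E'
import cv2,numpy as np
t=cv2.imread('pics/full_top0.png');s=cv2.imread('pics/full_side0.png')
c=lambda im,x,y,w,h:cv2.resize(im[y:y+h,x:x+w],(400,300),interpolation=cv2.INTER_CUBIC)
cv2.imwrite('pics/crop0.png',np.vstack([np.hstack([c(t,370,170,80,60),c(s,285,130,80,60)*1]),np.hstack([c(t,205,170,100,75),c(s,275,240,100,75)])]))
E
```

```text
(no output)
```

View pics/crop0.png

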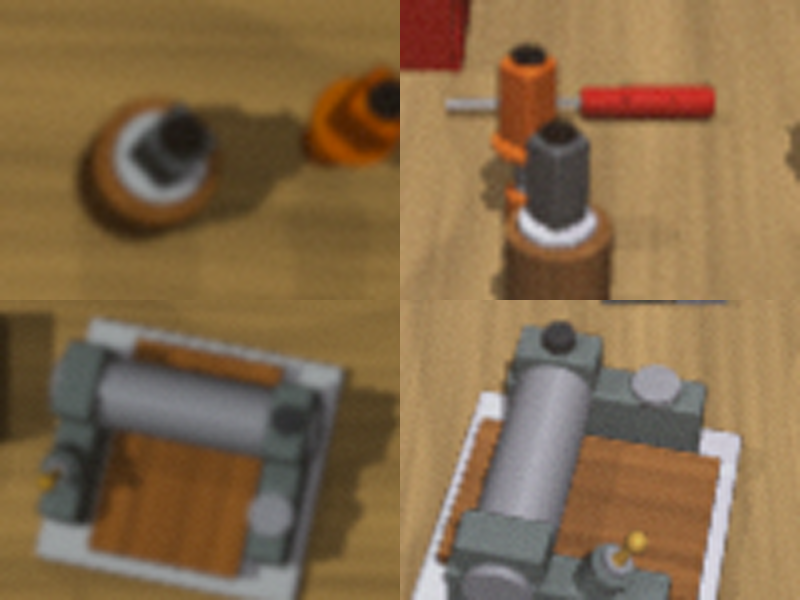

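```bash
python3 - <<'E'
from h import *
np.set_printoptions(precision=4,suppress=True)
t=lambda c:(205+c[0]/4,170+(c[1]-300)/4)
C=np.array([atz('top',t(c),0.01) for c in ((90,318),(345,370),(300,598),(38,553))])
print(C,C.mean(0))
e=[C[1]-C[0],C[2]-C[1],C[2]-C[3],C[3]-C[0]]
for v in e: print(np.linalg.norm(v),np.degrees(np.arctan2(v[1],v[0])))
print('ball',tri((334.25,300),(217,215.5)),'foot',tri((328,306.2),(221.2,211.2)))
# gun: cap centre top, collar centre
print('cap',tri((285+158/5,130+132/5),(370+182/5,170+133/5)))
print('collar',tri((285+157/5,130+222/5),(370+160/5,170+158/5)))
s=cv2.imread('pics/full_side0.png');T=cv2.imread('pics/full_top0.png')
for r in (160,164,168): print(r,[(x,int(s[r,x].mean())) for x in range(306,328)])
# predicted edges in side for yaw
g=np.array([0.523,-0.157,0])
def fit(yaw,z):
    R=np.array([[np.cos(yaw),-np.sin(yaw)],[np.sin(yaw),np.cos(yaw)]]);q=np.array([[1,1],[-1,1],[-1,-1],[1,-1]])*.015@R.T
    return np.c_[q+g[:2],np.full(4,z)]
for y in (30,40,45,50,60): print(y,proj('side',fit(np.radians(y),.115))[:,0],proj('top',fit(np.radians(y),.086)).ravel())
E
```

```text
[[0.5986 0.3001 0.01  ]
 [0.5666 0.1206 0.01  ]
 [0.4073 0.1453 0.01  ]
 [0.4333 0.3261 0.01  ]] [0.5014 0.223  0.01  ]
0.18240264355270955 -100.10941912359738
0.161126484427907 171.1744604005838
0.1827054701192594 -98.16797458102492
0.16731055089118393 171.05919591415767
ball [0.4723 0.3014 0.0988] foot [0.4857 0.2978 0.0713]
cap [ 0.5267 -0.1774  0.1422]
collar [ 0.5253 -0.1772  0.0764]
160 [(306, 107), (307, 116), (308, 121), (309, 103), (310, 76), (311, 55), (312, 56), (313, 69), (314, 77), (315, 93), (316, 107), (317, 95), (318, 87), (319, 79), (320, 67), (321, 63), (322, 73), (323, 115), (324, 128), (325, 121), (326, 125), (327, 124)]
164 [(306, 84), (307, 73), (308, 66), (309, 68), (310, 59), (311, 59), (312, 60), (313, 63), (314, 60), (315, 60), (316, 72), (317, 68), (318, 68), (319, 66), (320, 65), (321, 66), (322, 71), (323, 114), (324, 120), (325, 126), (326, 126), (327, 128)]
168 [(306, 95), (307, 106), (308, 108), (309, 110), (310, 72), (311, 60), (312, 58), (313, 57), (314, 58), (315, 62), (316, 70), (317, 67), (318, 64), (319, 64), (320, 64), (321, 56), (322, 72), (323, 106), (324, 120), (325, 121), (326, 124), (327, 124)]
30 [315.1342 324.0543 319.2636 310.4576] [386.9901 199.2515 392.685  209.2664 402.7017 203.8358 396.9826 193.8544]
40 [316.3632 324.2926 318.0684 310.1857] [386.733  200.6229 394.0851 209.549  402.9522 202.4613 395.5891 193.575 ]
45 [316.9904 324.3309 317.4593 310.1292] [386.6965 201.3221 394.7966 209.5991 402.9851 201.7613 394.8812 193.5257]
50 [317.6195 324.3152 316.8486 310.1266] [386.722  202.0234 395.5084 209.5877 402.9559 201.06   394.1731 193.5372]
60 [318.8633 324.1231 315.6397 310.2838] [386.9577 203.4105 396.9113 209.3813 402.7131 199.6746 392.7773 193.7419]
```

```bash
python3 - <<'E'
from h import *
np.set_printoptions(precision=4,suppress=True)
d=.4
for n,l,uv,z in (('top','cap',(370+182/5-d,170+130/5-d),.15),('side','cap',(285+158/5-d,130+132/5-d),.15),
 ('top','collar',(370+160/5-d,170+155/5-d),.086),('side','collar',(285+158/5-d,130+222/5-d),.083),
 ('top','ball',(217-d,215.5-d),.1035),('side','ball',(334.25-d,300-d),.1035),
 ('top','foot',(221.2-d,211.2-d),.080),('side','foot',(328-d,306.2-d),.08)): print(l,n,atz(n,uv,z))
print('stand top centre',atz('top',(370+148/5-d,170+167/5-d),.08))
p=np.radians(-9)
R=np.array([[np.cos(p),-np.sin(p)],[np.sin(p),np.cos(p)]])
print('nipple tilt dir',R@[-1,0]*np.sin(.44)*.026, 'cheek y70 from press centre',R@[0,.07]+[.5014,.223])
for y in ((.5253,-.1772),(.472,.30)): print(np.hypot(*y),np.arctan2(y[1],y[0]))
E
```

```text
cap top [ 0.5286 -0.1751  0.15  ]
cap side [ 0.5269 -0.167   0.15  ]
collar top [ 0.526  -0.1746  0.086 ]
collar side [ 0.5261 -0.1702  0.083 ]
ball top [0.4727 0.3014 0.1035]
ball side [0.4733 0.3038 0.1035]
foot top [0.487  0.2967 0.08  ]
foot side [0.4854 0.3032 0.08  ]
stand top centre [ 0.5204 -0.1693  0.08  ]
nipple tilt dir [-0.0109  0.0017] cheek y70 from press centre [0.5124 0.2921]
0.5543824762742776 -0.325344173060938
0.5592709540106655 0.5661806712263593
```

Call:
drive_tool([
  {"fingers": -1, "slide": [1.8, 2.6, 0], "roll": 0.11},
  {"fingers": -1, "slide": [1.8, 2.6, 0], "roll": 0.11},
  {"fingers": -1, "slide": [1.8, 2.6, 0], "roll": 0.11},
  {"fingers": -1, "slide": [1.8, 2.6, 0], "roll": 0.11},
  {"fingers": -1, "slide": [1.8, 2.6, 0], "roll": 0.11},
  {"fingers": -1, "slide": [1.8, 2.6, 0], "roll": 0.11},
  {"fingers": -1, "slide": [1.8, 2.6, 0], "roll": 0.11},
  {"fingers": -1, "slide": [1.8, 2.6, 0], "roll": 0.11},
  {"fingers": -1, "slide": [1.8, 2.6, 0], "roll": 0.11},
  {"fingers": -1, "slide": [1.8, 2.6, 0], "roll": 0.11},
  {"fingers": -1, "slide": [1.8, 2.6, 0], "roll": 0.11},
  {"fingers": -1, "slide": [1.8, 2.6, 0], "roll": 0.11},
  {"fingers": -1, "slide": [1.8, 2.6, 0], "roll": 0.11},
  {"fingers": -1, "slide": [1.8, 2.6, 0], "roll": 0.11},
  {"fingers": -1, "slide": [1.8, 2.6, 0], "roll": 0.11},
  {"fingers": -1, "slide": [1.8, 2.6, 0], "roll": 0.11},
  {"fingers": -1, "slide": [1.8, 2.6, 0], "roll": 0.11},
  {"fingers": -1, "slide": [1.1, 0.7, 0], "roll": 0.11},
  {"fingers": -1, "slide": [0, 0, 0], "roll": 0.09},
  {"fingers": -1, "slide": [0, 0, 0], "roll": 0},
], squeeze=20)

```text
time_s: 2.67
ee_pos: [0.5097, -0.1973, 0.3027]
tool_rot: [-3.142, -0.0, 2.365]
contact_force: [-0.1, 0.3, -0.4]
finger_gap: 0.0932
finger_force: 0.0
```

Call:
drive_tool([
  {"fingers": -1, "slide": [1.7, 2.5, 0], "roll": 0},
  {"fingers": -1, "slide": [0, 0, -2], "roll": 0},
  {"fingers": -1, "slide": [0, 0, -2], "roll": 0},
  {"fingers": -1, "slide": [0, 0, -2], "roll": 0},
  {"fingers": -1, "slide": [0, 0, -2], "roll": 0},
  {"fingers": -1, "slide": [0, 0, -2], "roll": 0},
  {"fingers": -1, "slide": [0, 0, -1.5], "roll": 0},
  {"fingers": -1, "slide": [0, 0, -1.2], "roll": 0},
  {"fingers": -1, "slide": [0, 0, 0], "roll": 0},
])

```text
time_s: 3.42
ee_pos: [0.5253, -0.1731, 0.1734]
tool_rot: [-3.14, -0.003, 2.356]
contact_force: [0.2, 0.9, -0.6]
finger_gap: 0.0927
finger_force: 0.0
```

```bash
python3 - <<'E'
from h import *
im=[]
for n,b in (('top',(360,160,460,235)),('side',(265,100,365,175))):
    a=cams.get_image(n)[:,:,::-1]; x0,y0,x1,y1=b; im.append(cv2.resize(a[y0:y1,x0:x1],(400,300),interpolation=cv2.INTER_CUBIC))
cv2.imwrite('pics/grasp.png',np.hstack(im))
o=ctrl.get_obs();print(o['ee_pos'],o['contact_force'])
E
```

```text
[ 0.52621685 -0.17332245  0.17619497] [ 0.74764716 -0.35344651  0.67245646]
```

View pics/grasp.png

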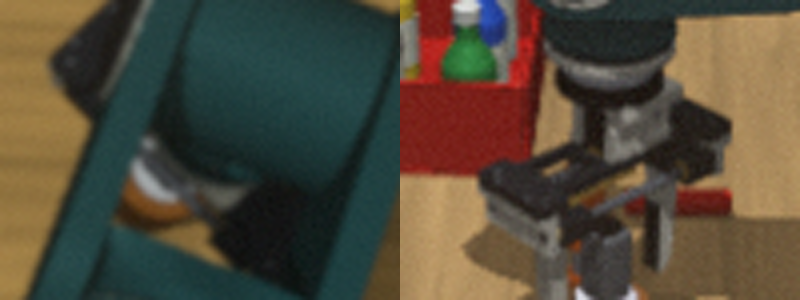

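The barrel, at (605,270), stands midway between the fingers, at (555,275) and (660,235), so I close on it.

Call:
drive_tool([
  {"fingers": 1, "slide": [0, 0, 0], "roll": 0},
  {"fingers": 1, "slide": [0, 0, 0], "roll": 0},
  {"fingers": 1, "slide": [0, 0, 0], "roll": 0},
  {"fingers": 1, "slide": [0, 0, 0], "roll": 0},
  {"fingers": 1, "slide": [0, 0, 0], "roll": 0},
  {"fingers": 1, "slide": [0, 0, 0], "roll": 0},
  {"fingers": 1, "slide": [0, 0, 0], "roll": 0},
  {"fingers": 1, "slide": [0, 0, 0], "roll": 0},
  {"fingers": 1, "slide": [0, 0, 0], "roll": 0},
  {"fingers": 1, "slide": [0, 0, 0], "roll": 0},
], squeeze=22)

```text
time_s: 4.35
ee_pos: [0.5262, -0.1731, 0.1758]
tool_rot: [-3.141, -0.0, 2.359]
contact_force: [-3.1, -3.4, 1.9]
finger_gap: 0.0309
finger_force: 1.9
```

Call:
drive_tool([
  {"fingers": 1, "slide": [0, 0, 0], "roll": 0},
  {"fingers": 1, "slide": [0, 0, 0], "roll": 0},
  {"fingers": 1, "slide": [0, 0, 0], "roll": 0},
  {"fingers": 1, "slide": [0, 0, 0], "roll": 0},
])

```text
time_s: 4.68
ee_pos: [0.5262, -0.1732, 0.1757]
tool_rot: [-3.141, -0.0, 2.359]
contact_force: [-1.6, -2.3, 0.6]
finger_gap: 0.0299
finger_force: 22.0
```

Gripped (30 mm gap, 22 N). Lift 55 mm.

Call:
drive_tool([
  {"fingers": 1, "slide": [0, 0, 0.7], "roll": 0},
  {"fingers": 1, "slide": [0, 0, 0.8], "roll": 0},
  {"fingers": 1, "slide": [0, 0, 0.8], "roll": 0},
  {"fingers": 1, "slide": [0, 0, 0.8], "roll": 0},
  {"fingers": 1, "slide": [0, 0, 0.8], "roll": 0},
  {"fingers": 1, "slide": [0, 0, 0.8], "roll": 0},
  {"fingers": 1, "slide": [0, 0, 0.8], "roll": 0},
  {"fingers": 1, "slide": [0, 0, 0], "roll": 0},
  {"fingers": 1, "slide": [0, 0, 0], "roll": 0},
  {"fingers": 1, "slide": [0, 0, 0], "roll": 0},
  {"fingers": 1, "slide": [0, 0, 0], "roll": 0},
])

```text
time_s: 5.6
ee_pos: [0.5261, -0.173, 0.2301]
tool_rot: [-3.141, -0.001, 2.359]
contact_force: [-0.3, -1.1, -4.5]
finger_gap: 0.03
finger_force: 22.0
```

Call:
drive_tool([
  {"fingers": 1, "slide": [-0.25, 0.25, 0], "roll": 0},
  {"fingers": 1, "slide": [-0.25, 0.25, 0], "roll": 0},
  {"fingers": 1, "slide": [-0.25, 0.25, 0], "roll": 0},
  {"fingers": 1, "slide": [-0.25, 0.25, 0], "roll": 0},
  {"fingers": 1, "slide": [0, 0, 0], "roll": 0},
])

```text
time_s: 6.02
ee_pos: [0.5159, -0.1628, 0.231]
tool_rot: [3.141, 0.001, 2.359]
contact_force: [1.5, -1.6, -5.1]
finger_gap: 0.03
finger_force: 22.0
```

```bash
python3 - <<'E'
from h import *
snap('side','tilt1.png',(265,80,385,170),4)
o=ctrl.get_obs();print(o['ee_pos'],o['contact_force'],o['ft_torque'])
E
```

```text
[ 0.5160307  -0.16286509  0.23093056] [ 1.95175903 -2.63902598 -4.47543611] [-0.49887376 -0.51363244 -0.05318083]
```

View pics/tilt1.png

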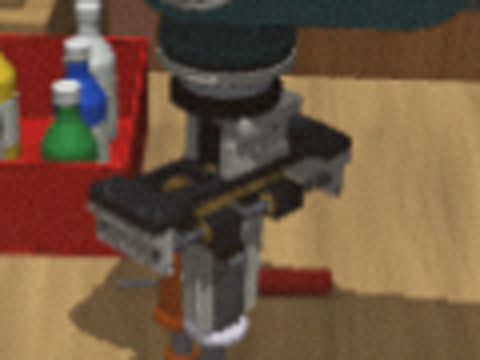

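The barrel is in the pads with the collar just below the fingertips at (215,330), and a side force of about 3 N is turning it. I continue the tilt.

Call:
drive_tool([
  {"fingers": 1, "slide": [-0.25, 0.25, 0], "roll": 0},
  {"fingers": 1, "slide": [-0.25, 0.25, 0], "roll": 0},
  {"fingers": 1, "slide": [-0.25, 0.25, 0], "roll": 0},
  {"fingers": 1, "slide": [-0.25, 0.25, 0], "roll": 0},
  {"fingers": 1, "slide": [-0.25, 0.25, 0], "roll": 0},
  {"fingers": 1, "slide": [-0.25, 0.25, 0], "roll": 0},
  {"fingers": 1, "slide": [-0.25, 0.25, 0], "roll": 0},
  {"fingers": 1, "slide": [-0.25, 0.25, 0], "roll": 0},
  {"fingers": 1, "slide": [0, 0, 0], "roll": 0},
  {"fingers": 1, "slide": [0, 0, 0], "roll": 0},
])

```text
time_s: 6.9
ee_pos: [0.4961, -0.1431, 0.2308]
tool_rot: [-3.141, -0.0, 2.359]
contact_force: [-0.6, -2.8, -4.6]
finger_gap: 0.03
finger_force: 22.0
```

```bash
python3 - <<'E'
from h import *
snap('side','tilt2.png',(265,80,385,190),4)
o=ctrl.get_obs();print(o['ee_pos'],o['contact_force'],o['ft_torque'])
E
```

```text
[ 0.49610642 -0.14309279  0.23070182] [-0.2515596  -3.45252074 -3.98060709] [-0.68927069 -0.08243088 -0.03658025]
```

View pics/tilt2.png

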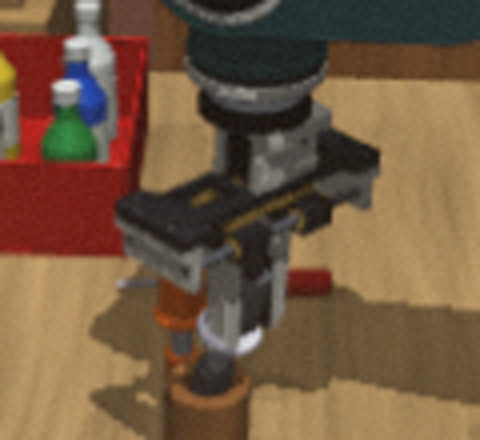

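The gun now leans in the grip with its nose freed towards the hole. I lift out and carry it towards the press, turning it to the press's y axis.

Call:
drive_tool([
  {"fingers": 1, "slide": [0, 0, 1], "roll": 0},
  {"fingers": 1, "slide": [0, 0, 2], "roll": 0},
  {"fingers": 1, "slide": [0, 0, 2], "roll": 0},
  {"fingers": 1, "slide": [0, 0, 2], "roll": 0},
  {"fingers": 1, "slide": [0, 0, 2], "roll": 0},
  {"fingers": 1, "slide": [0, 0, 1], "roll": 0},
  {"fingers": 1, "slide": [0, 0, 0], "roll": 0},
  {"fingers": 1, "slide": [0, 0, 0], "roll": 0},
  {"fingers": 1, "slide": [0, 0, 0], "roll": 0},
  {"fingers": 1, "slide": [0, 0, 0], "roll": 0},
], squeeze=28)

```text
time_s: 7.78
ee_pos: [0.496, -0.1429, 0.3293]
tool_rot: [-3.141, -0.002, 2.359]
contact_force: [-0.4, -0.1, -4.1]
finger_gap: 0.0296
finger_force: 28.0
```

Call:
drive_tool([
  {"fingers": 1, "slide": [-0.3, 1.5, 0], "roll": 0.02},
  {"fingers": 1, "slide": [-0.5, 2.5, 0], "roll": 0.035},
  {"fingers": 1, "slide": [-0.5, 2.5, 0], "roll": 0.035},
  {"fingers": 1, "slide": [-0.5, 2.5, 0], "roll": 0.035},
  {"fingers": 1, "slide": [-0.5, 2.5, 0], "roll": 0.035},
  {"fingers": 1, "slide": [-0.5, 2.5, 0], "roll": 0.035},
  {"fingers": 1, "slide": [-0.5, 2.5, 0], "roll": 0.035},
  {"fingers": 1, "slide": [-0.5, 2.5, 0], "roll": 0.035},
  {"fingers": 1, "slide": [-0.5, 2.5, 0], "roll": 0.035},
  {"fingers": 1, "slide": [-0.5, 2.5, 0], "roll": 0.035},
  {"fingers": 1, "slide": [-0.5, 2.5, 0], "roll": 0.035},
  {"fingers": 1, "slide": [-0.5, 2.5, 0], "roll": 0.035},
  {"fingers": 1, "slide": [-0.5, 2.5, 0], "roll": 0.035},
  {"fingers": 1, "slide": [-0.5, 2.5, 0], "roll": 0.035},
  {"fingers": 1, "slide": [-0.5, 2.5, 0], "roll": 0.035},
  {"fingers": 1, "slide": [-0.5, 2.5, 0], "roll": 0.035},
  {"fingers": 1, "slide": [-0.5, 2.5, 0], "roll": 0.035},
  {"fingers": 1, "slide": [-0.5, 2.5, 0], "roll": 0.035},
  {"fingers": 1, "slide": [-0.3, 1.6, 0], "roll": 0.011},
  {"fingers": 1, "slide": [0, 0, 0], "roll": 0},
])

```text
time_s: 9.45
ee_pos: [0.4044, 0.3153, 0.3294]
tool_rot: [-3.141, -0.002, 2.988]
contact_force: [0.1, 0.1, -3.6]
finger_gap: 0.03
finger_force: 28.0
```

```bash
python3 - <<'E'
from h import *
o=ctrl.get_obs();print(o['ee_pos'],o['tool_rot'],o['contact_force'],o['ft_torque'],o['finger_gap'],o['finger_force'])
snap('side','pre1.png',(260,200,460,350),4)
print('tcp',proj('side',o['ee_pos']),'grasp',proj('side',np.array(o['ee_pos'])-[0,0,.065]))
E
```

```text
[0.40436944 0.31525012 0.32944188] [-3.14092812e+00 -1.81934124e-03  2.98807343e+00] [ 0.12435635  0.12458553 -3.6274775 ] [ 0.05609262 -0.05498253  0.00780261] 0.02996146091794775 27.998040318489075
tcp [[381.97750647 224.2574772 ]] grasp [[377.22596463 251.39553428]]
```

View pics/pre1.png

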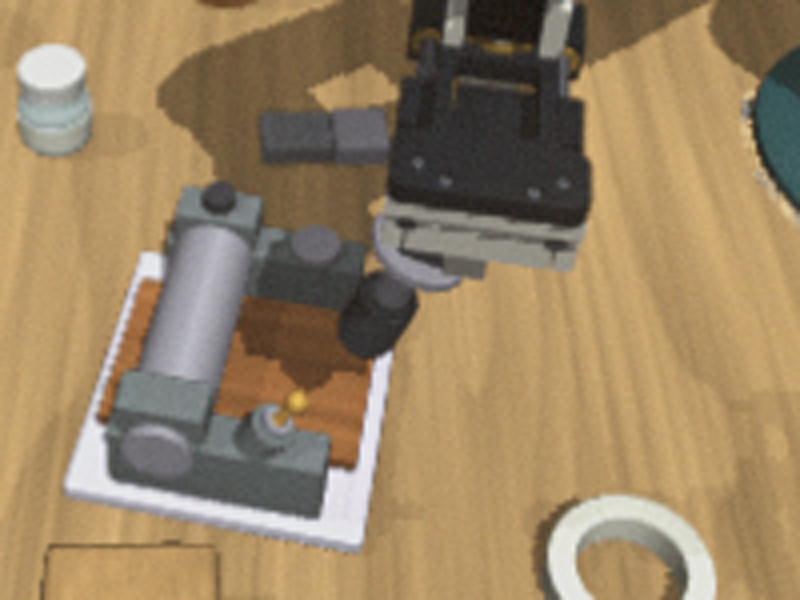

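```bash
cat > pose.py <<'E'
from h import *
np.set_printoptions(precision=4,suppress=True)
def circ(G,th,s,r,sg=.101,lean=np.radians(171)):
    h=np.array([np.cos(lean),np.sin(lean),0]);z=np.array([0,0,1.]);u=np.sin(th)*h+np.cos(th)*z;p=np.cos(th)*h-np.sin(th)*z;q=np.cross(u,p)
    a=np.linspace(0,2*np.pi,60)[:,None];return G+(s-sg)*u+r*(np.cos(a)*p+np.sin(a)*q)
E
python3 - <<'E'
from pose import *
o=ctrl.get_obs();G=np.array(o['ee_pos'])-[0,0,.065]
im=cv2.imread('pics/pre1.png');
for th,c in ((.34,(0,0,255)),(.44,(0,255,0)),(.54,(255,0,0))):
    for s,r in ((0,.015),(.07,.024),(.076,.024)):
        p=((proj('side',circ(G,th,s,r))-[260,200]+.5)*4-.5)
        if s==0: print(th,'min x',p[p[:,0].argmin()],'max y',p[p[:,1].argmax()],p.mean(0))
        cv2.polylines(im,[p.round().astype(int)],True,c,1)
cv2.imwrite('pics/ov1.png',cv2.resize(im[150:400,300:600],None,fx=2,fy=2))
E
```

```text
0.34 min x [347.4734 322.3798] max y [383.7506 356.4553] [376.4321 329.8466]
0.44 min x [330.0803 312.6567] max y [367.1899 349.0828] [357.8225 321.8379]
0.54 min x [313.8249 301.9025] max y [348.5659 340.6587] [340.137 312.717]
```

View pics/ov1.png

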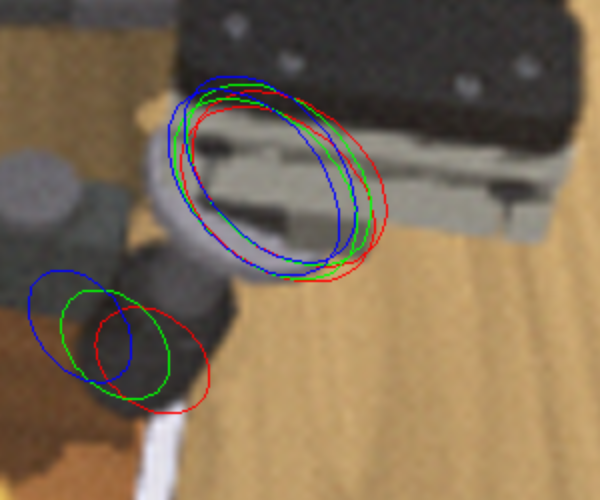

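```bash
python3 - <<'E'
from pose import *
from scipy.optimize import least_squares
o=ctrl.get_obs();G=np.array(o['ee_pos'])-[0,0,.065]
h=np.array([np.cos(np.radians(171)),np.sin(np.radians(171)),0])
f=lambda s,r,v:((proj('side',circ(G+v[1]*h,v[0],s,r,v[2]))-[260,200]+.5)*4-.5)
obs=np.array([374,291.5,339,358])
def pred(v):
    a=np.vstack([f(.07,.024,v),f(.076,.024,v)]);b=f(0,.015,v);return np.array([a[:,0].min(),a[:,1].max(),b[:,0].min(),b[:,1].max()])
r=least_squares(lambda v:pred(v)-obs,[.4,0,.101],x_scale=[.1,.01,.01],diff_step=1e-3);print(r.x,r.fun)
r2=least_squares(lambda v:pred([v[0],v[1],.101])-obs,[.4,0],x_scale=[.1,.01],diff_step=1e-3);print(r2.x,r2.fun)
im=cv2.imread('pics/pre1.png')
for s,q in ((0,.015),(.07,.024),(.076,.024)): cv2.polylines(im,[f(s,q,r.x).round().astype(int)],True,(0,255,0),1)
cv2.imwrite('pics/ov2.png',cv2.resize(im[150:400,300:600],None,fx=2,fy=2))
h_,z=h,np.array([0,0,1.])
u=np.sin(r.x[0])*h+np.cos(r.x[0])*z;print('u',u,'mouth',G+r.x[1]*h-r.x[2]*u)
E
```

```text
[ 0.297  -0.0074  0.1028] [ 0.2961 -0.7796 -0.3314  0.8905]
[ 0.2902 -0.0083] [ 0.213  -3.3432  0.4949 -1.0202]
u [-0.289   0.0458  0.9562] mouth [0.4418 0.3081 0.1662]
```

View pics/ov2.png

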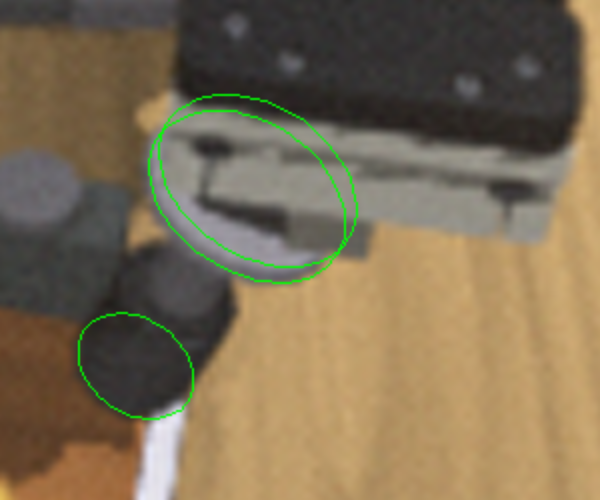

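The overlay matches: the gun leans about 0.30 rad and sits 7 mm off the grasp centre. The lean needs about 0.14 rad more. I'll get it by engaging the ball in the funnel and swinging the grip about it, going to a pre-contact pose first.

Call:
drive_tool([
  {"fingers": 1, "slide": [0.6, -0.1, -1], "roll": 0},
  {"fingers": 1, "slide": [0.7, -0.1, -1.1], "roll": 0},
  {"fingers": 1, "slide": [0.7, -0.2, -1.1], "roll": 0},
  {"fingers": 1, "slide": [0.6, -0.1, -1.1], "roll": 0},
  {"fingers": 1, "slide": [0, 0, 0], "roll": 0},
  {"fingers": 1, "slide": [0, 0, 0], "roll": 0},
])

```text
time_s: 10.0
ee_pos: [0.4316, 0.3073, 0.2866]
tool_rot: [-3.14, -0.002, 2.983]
contact_force: [-0.9, -0.4, -3.7]
finger_gap: 0.03
finger_force: 28.0
```

```bash
python3 - <<'E'
from pose import *
o=ctrl.get_obs();G=np.array(o['ee_pos'])-[0,0,.065];print(o['ee_pos'],o['contact_force'])
h=np.array([np.cos(np.radians(171)),np.sin(np.radians(171)),0])
ims=[]
for n,(x0,y0) in (('side',(300,240)),('top',(180,175))):
    a=cams.get_image(n)[:,:,::-1].copy();im=cv2.resize(a[y0:y0+75,x0:x0+75],(400,400),interpolation=cv2.INTER_CUBIC);k=400/75
    raw=im.copy()
    for s,q in ((0,.015),(.07,.024),(-.02,.006)):
        p=(proj(n,circ(G-.0074*h,.297,s,q,.1028))-[x0,y0]+.5)*k-.5; cv2.polylines(im,[p.round().astype(int)],True,(0,255,0),1)
    ims.append(im)
cv2.imwrite('pics/pre2.png',np.hstack(ims))
E
```

```text
[0.4316 0.3073 0.2866] [-0.8699 -0.3897 -3.7487]
```

View pics/pre2.png

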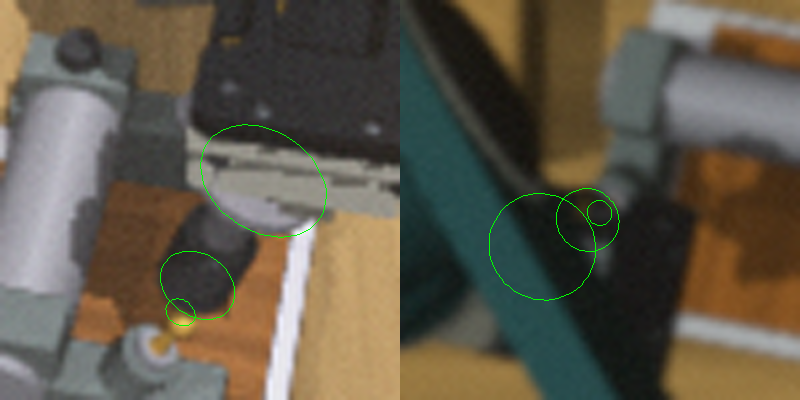

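```bash
python3 - <<'E'
from pose import *
def blob(f,x0,y0,x1,y1):
    im=cv2.imread(f).astype(float)[y0:y1,x0:x1];w=np.clip(im[:,:,2]-im[:,:,0]-70,0,None);
    hsv=cv2.cvtColor(im.astype(np.uint8),cv2.COLOR_BGR2HSV)
    m=(hsv[:,:,0]>=17)&(hsv[:,:,0]<=32)&(hsv[:,:,1]>110)&(hsv[:,:,2]>100)
    ys,xs=np.nonzero(m);print(f,list(zip(xs+x0,ys+y0)));return xs.mean()+x0,ys.mean()+y0
S=blob('pics/full_pre1.png',326,293,342,306)
T=blob('pics/full_top0.png',210,205,226,222)
for n,uv in (('side',S),('top',T)): print(uv,atz(n,uv,.1035))
print(proj('side',[[.473,.303,.1035],[.473,.305,.1035],[.473,.303,.1055]]))
print(proj('top',[[.473,.303,.1035],[.473,.305,.1035]]))
o=ctrl.get_obs();print(o['ee_pos'])
E
```

```text
pics/full_pre1.png [(np.int64(333), np.int64(298)), (np.int64(334), np.int64(298)), (np.int64(335), np.int64(298)), (np.int64(332), np.int64(299)), (np.int64(333), np.int64(299)), (np.int64(334), np.int64(299)), (np.int64(335), np.int64(299)), (np.int64(336), np.int64(299)), (np.int64(331), np.int64(300)), (np.int64(332), np.int64(300)), (np.int64(333), np.int64(300)), (np.int64(334), np.int64(300)), (np.int64(335), np.int64(300)), (np.int64(336), np.int64(300)), (np.int64(331), np.int64(301)), (np.int64(332), np.int64(301)), (np.int64(333), np.int64(301)), (np.int64(334), np.int64(301)), (np.int64(335), np.int64(301)), (np.int64(336), np.int64(301)), (np.int64(330), np.int64(302)), (np.int64(331), np.int64(302)), (np.int64(332), np.int64(302)), (np.int64(333), np.int64(302)), (np.int64(334), np.int64(302)), (np.int64(335), np.int64(302)), (np.int64(329), np.int64(303)), (np.int64(330), np.int64(303)), (np.int64(331), np.int64(303)), (np.int64(332), np.int64(303)), (np.int64(328), np.int64(304)), (np.int64(329), np.int64(304)), (np.int64(330), np.int64(304)), (np.int64(331), np.int64
[... 3109 characters left out ...]
(210), np.int64(219)), (np.int64(211), np.int64(219)), (np.int64(212), np.int64(219)), (np.int64(213), np.int64(219)), (np.int64(214), np.int64(219)), (np.int64(210), np.int64(220)), (np.int64(211), np.int64(220)), (np.int64(212), np.int64(220)), (np.int64(213), np.int64(220)), (np.int64(210), np.int64(221)), (np.int64(211), np.int64(221)), (np.int64(212), np.int64(221)), (np.int64(213), np.int64(221))]
(np.float64(332.44444444444446), np.float64(301.25)) [0.4762 0.308  0.1035]
(np.float64(212.83177570093457), np.float64(212.42056074766356)) [0.4793 0.3115 0.1035]
[[334.0105 299.2693]
 [334.011  300.0737]
 [334.0544 298.6897]]
[[215.9857 214.9661]
 [215.2036 214.9451]]
[0.4314 0.3078 0.2881]
```

Call:
drive_tool([
  {"fingers": 1, "slide": [0.2, 0.1, -0.8], "roll": 0},
  {"fingers": 1, "slide": [0.2, 0.1, -0.8], "roll": 0},
  {"fingers": 1, "slide": [0.1, 0, -0.7], "roll": 0},
  {"fingers": 1, "slide": [0, 0, 0], "roll": 0},
  {"fingers": 1, "slide": [0, 0, 0], "roll": 0},
])

```text
time_s: 10.52
ee_pos: [0.436, 0.3099, 0.264]
tool_rot: [-3.141, -0.001, 2.985]
contact_force: [-1.5, -0.4, -3.0]
finger_gap: 0.0296
finger_force: 28.0
```

Call:
drive_tool([
  {"fingers": 1, "slide": [0.05, 0, -0.2], "roll": 0},
  {"fingers": 1, "slide": [0.05, 0, -0.2], "roll": 0},
  {"fingers": 1, "slide": [0, 0, 0], "roll": 0},
])

```text
time_s: 10.77
ee_pos: [0.4371, 0.3099, 0.2606]
tool_rot: [-3.141, -0.001, 2.985]
contact_force: [-3.4, -1.8, -2.9]
finger_gap: 0.0295
finger_force: 28.0
```

Call:
drive_tool([
  {"fingers": 1, "slide": [-0.2, -0.1, -0.1], "roll": 0},
  {"fingers": 1, "slide": [-0.2, 0, -0.1], "roll": 0},
  {"fingers": 1, "slide": [-0.2, 0, -0.1], "roll": 0},
  {"fingers": 1, "slide": [0, 0, 0], "roll": 0},
  {"fingers": 1, "slide": [0, 0, 0], "roll": 0},
])

```text
time_s: 11.18
ee_pos: [0.4315, 0.309, 0.2582]
tool_rot: [3.141, 0.001, 2.985]
contact_force: [4.0, 1.4, 1.8]
finger_gap: 0.03
finger_force: 28.0
```

Call:
drive_tool([
  {"fingers": 1, "slide": [0, 0, 0], "roll": 0},
  {"fingers": 1, "slide": [-0.2, 0, -0.1], "roll": 0},
  {"fingers": 1, "slide": [-0.2, 0, -0.1], "roll": 0},
  {"fingers": 1, "slide": [-0.2, 0, -0.1], "roll": 0},
  {"fingers": 1, "slide": [0, 0, 0], "roll": 0},
  {"fingers": 1, "slide": [0, 0, 0], "roll": 0},
], squeeze=20)

```text
time_s: 11.68
ee_pos: [0.4249, 0.309, 0.2545]
tool_rot: [-3.142, -0.001, 2.985]
contact_force: [1.6, 2.8, -1.8]
finger_gap: 0.0298
finger_force: 20.0
```

```bash
python3 - <<'E'
from pose import *
o=ctrl.get_obs();print(o['ee_pos'],o['contact_force'],o['ft_torque'])
snap('side','sw.png')
im=cv2.imread('pics/full_sw.png')
# dark sleeve / white collar mask map
g=im.mean(2).astype(int)
print('cols',list(range(318,372,2)))
for r in range(272,312,2): print(r,' '.join('%3d'%g[r,c] for c in range(318,372,2)))
E
```

```text
[0.4249 0.309  0.2545] [ 1.6068  2.8408 -1.7611] [ 0.5452 -0.5759  0.0865]
cols [318, 320, 322, 324, 326, 328, 330, 332, 334, 336, 338, 340, 342, 344, 346, 348, 350, 352, 354, 356, 358, 360, 362, 364, 366, 368, 370]
272 134 105  84  69  61  58  55  62  60  61  62  48  49  51  69  51  51  52  48  50  50  52  51  54  50  50  53
274 130  99  72  66  61  58  64  61  58  65  57  43  51  47  54  51  43  62  47  48  50  47  51  52  50  52  52
276 123  92  66  66  64  66  67  67  74  68  81  34  47  49  49  53  55  97  53  47  48  48  47  52  55  48  50
278 117  78  69  66  67  72  70  73  72  76 149  58  37  33  36  34  38  46  45  52  52  50  51  52  56  53  52
280 105  63  62  61  61  67  72  76  76  78 137 143  68  51  41  40  38  36  40  35  39  38  44  42  45  52  51
282  90  63  64  63  57  57  64  67  66  71 118 135 142 145 146 144 140 100  82  62  53  40  38  36  37  40  38
284 103  77  65  66  66  67  71  70  74  68 106 142  72  59  80 105 117 135 138 143 145 105 107 143 113  75  67
286  97  79  63  60  65  61  68  68  70  72 108 146 147 141 144 142 147 143 139 101 102 106 118 125 
[... 655 characters left out ...]
 141 140 147 150 154 149 153
300  61  59  60  66  66  48  52  56  48  55  57  54  58  50  74 120 107 225 230 122 141 141 145 153 153 147 151
302 100 104  58 115 118  61  51  52  53  52  53  48  45  66  71 117 115 227 231 123 137 140 147 149 153 147 152
304 103  81  62 125 141 113  48  59  54  50  50  48  64  70  64 103 118 229 229 133 141 150 148 150 151 145 154
306 123  67  74 130 117 163  93  54  46  50  56 114  92 110  81  82 118 231 219 129 140 151 148 148 151 142 154
308  91  76  82 119 125 118 134  91  90 117 116 114 119 120 119 118 151 231 217 131 135 149 145 151 153 148 150
310 102  83  84  95 112 123 119 119 124 127 125 125 106 111 115 117 207 231 180 131 137 149 150 150 151 148 150
```

```bash
cat >> pose.py <<'E'
H=np.array([np.cos(np.radians(171)),np.sin(np.radians(171)),0]);Z=np.array([0,0,1.])
def gun(G,th,s,r,e=.0071,sg=.105):
    p=np.cos(th)*H-np.sin(th)*Z
    return circ(G-e*p,th,s,r,sg)
E
python3 - <<'E'
from pose import *
o=ctrl.get_obs();G=np.array(o['ee_pos'])-[0,0,.065]
for th in (.25,.3,.35,.4,.45,.5,.55):
    c=gun(G,th,0,.015);p=proj('side',c);q=proj('side',gun(G,th,.02,.015));m=c[:-1].mean(0)
    u=np.sin(th)*H+np.cos(th)*Z;r=np.array([.473,.305,.1035])-m
    print(th,'minx',p[:,0].min(),'maxy',p[:,1].max(),'s20 minx',q[:,0].min(),'mouth',m,'ball s',r@u,'lat h',r@(np.cos(th)*H-np.sin(th)*Z))
E
```

```text
0.25 minx 334.2598366131691 maxy 310.22495450002475 s20 minx 337.0827884670808 mouth [0.4575 0.3039 0.0896] ball s 0.00974088168194038 lat h -0.018138079580379954
0.3 minx 332.05493484394367 maxy 309.4041651175299 s20 minx 335.3019549882275 mouth [0.4624 0.3031 0.0913] ball s 0.008598552523428438 lat h -0.013345566953779552
0.35 minx 329.9097523897973 maxy 308.5178938602859 s20 minx 333.57605919310544 mouth [0.4672 0.3024 0.0934] ball s 0.007697176778704505 lat h -0.008501951057639935
0.4 minx 327.8285756213256 maxy 307.56763353377266 s20 minx 331.90876712431793 mouth [0.4719 0.3016 0.0956] ball s 0.0070390074177031385 lat h -0.0036193384091954017
0.45 minx 325.8156584754346 maxy 306.5554104888414 s20 minx 330.30369551814294 mouth [0.4764 0.3009 0.0981] ball s 0.006625689521058808 lat h 0.0012900670027485097
0.5 minx 323.875220545375 maxy 305.4988008768175 s20 minx 328.7644082189649 mouth [0.4809 0.3002 0.1008] ball s 0.006458256168261196 lat h 0.006213994221430928
0.55 minx 322.0108730564583 maxy 304.3826954981941 s20 minx 327.29441205499546 mouth [0.4852 0.2995 0.1037] ball s 0.006537125855494988 lat h 0.011140135993137056
```

Call:
drive_tool([
  {"fingers": 1, "slide": [0, 0.2, 0], "roll": 0},
  {"fingers": 1, "slide": [0, 0, 0], "roll": 0},
  {"fingers": 1, "slide": [0, 0, 0], "roll": 0},
  {"fingers": 1, "slide": [0, 0, 0], "roll": 0},
], squeeze=28)

```text
time_s: 12.07
ee_pos: [0.4253, 0.3108, 0.2545]
tool_rot: [-3.141, -0.0, 2.985]
contact_force: [2.0, -2.7, -2.1]
finger_gap: 0.0298
finger_force: 28.0
```

Call:
drive_tool([
  {"fingers": 1, "slide": [0.08, 0, -0.18], "roll": 0},
  {"fingers": 1, "slide": [0.08, 0, -0.18], "roll": 0},
  {"fingers": 1, "slide": [0, 0, 0], "roll": 0},
  {"fingers": 1, "slide": [0, 0, 0], "roll": 0},
])

```text
time_s: 12.4
ee_pos: [0.4271, 0.3105, 0.2502]
tool_rot: [-3.14, 0.0, 2.984]
contact_force: [6.8, -4.3, -5.9]
finger_gap: 0.0299
finger_force: 28.0
```

Call:
drive_tool([
  {"fingers": 1, "slide": [0, -0.1, -0.2], "roll": 0},
  {"fingers": 1, "slide": [0.05, 0, -0.2], "roll": 0},
  {"fingers": 1, "slide": [0, 0, 0], "roll": 0},
  {"fingers": 1, "slide": [0, 0, 0], "roll": 0},
])

```text
time_s: 12.73
ee_pos: [0.4276, 0.3099, 0.2471]
tool_rot: [-3.142, 0.0, 2.985]
contact_force: [5.5, -3.0, -1.5]
finger_gap: 0.03
finger_force: 28.0
```

Call:
drive_tool([
  {"fingers": 1, "slide": [0.15, -0.1, -0.15], "roll": 0},
  {"fingers": 1, "slide": [0.1, 0, -0.15], "roll": 0},
  {"fingers": 1, "slide": [0, 0, 0], "roll": 0},
  {"fingers": 1, "slide": [0, 0, 0], "roll": 0},
])

```text
time_s: 13.07
ee_pos: [0.4297, 0.3091, 0.2442]
tool_rot: [3.141, -0.001, 2.985]
contact_force: [-4.0, -0.8, 4.5]
finger_gap: 0.0297
finger_force: 28.0
```

```bash
cat > meas.py <<'E'
from pose import *
f=[ctrl.get_obs()]
im=cams.get_image('side')[:,:,::-1];f.append(ctrl.get_obs())
o=f[-1];G=np.array(o['ee_pos'])-[0,0,.065];F_=np.array(o['contact_force'])-[0,0,-3.8]
u=np.sin(.44)*H+np.cos(.44)*Z;p=np.cos(.44)*H-np.sin(.44)*Z
print('ee',np.array(o['ee_pos']),'F',F_,'axial',F_@u,'lat p',F_@p,'y',F_@np.cross(u,p),'T',np.array(o['ft_torque']))
r=G-[.473,.305,.1035];print('G rel ball: h',r@H,'z',r[2],'along u',r@u,'expected .105-s+nose... e',r@p)
g=im.mean(2).astype(int)
for r in range(284,314,2): print(r,' '.join('%3d'%g[r,c] for c in range(318,352)))
for th in (.35,.4,.45,.5):
    q=proj('side',gun(G,th,0,.015));print(th,'minx',q[:,0].min(),'maxy',q[:,1].max())
E
python3 meas.py
```

```text
ee [0.4297 0.3091 0.2442] F [-3.6717  0.2911  7.6575] axial 8.492251583799767 lat p 0.06064640399909357 y 0.28691391286519174 T [-0.0129  0.4133  0.0029]
G rel ball: h 0.04344247360349423 z 0.0757390153559284 along u 0.08702886408173471 expected .105-s+nose... e 0.007044414561821087
284  75  68  61  65  67  62  63  59  67  69  67  67  72  71  70  68  82 136 108  87  72  61  63  45  41  38  39  39  38  35  35  37  33  38
286  93  76  57  63  61  65  67  63  64  62  65  73  70  68  69  73  87 124 142 143 144 149 145 142 140 147 144 145 143 139 127 113  96  60
288  97  69  60  59  63  62  58  65  63  63  64  66  71  71  68  72  77 121 114  97  90  68  52  60  62 102 112 108 119 130 130 140 143 140
290  64  63  65  66  65  66  60  61  58  60  61  69  67  67  64  58  63 136 144 147 150 148 118 138 144 146 148 140 146 145 146 138 140 143
292  61  62  63  61  61  63  62  61  66  70  71  70  70  55  55  50  48  79 120 137 143 140 145 145 147 145 146 141 144 145 145 148 146 144
294  65  65  66  61  68  65  66  63  70  72  71  66  48  43  50  52  57  66  79  80  79  96 105 120 130 146 152 147 
[... 790 characters left out ...]
5  50  48  43  44  48  59  68  74  69  72  70  69  73 102 105 102 120 232
308  94  66  73  80  84  89 118 124 120 118  93  72  55  51  53  51  46  61  69  87 113 109 108  94  92  88  94  94  97 116 119 119 148 231
310 103  88  86  85  92  91  91 100 115 120 127 122  98  89  80 102 120 124 124 128 126 122 125 123 110 115 112 114 111 116 115 128 208 229
312 138 110  94  92  90  92  87  85  86  81  79  90  85 115 124 124 124 127 123 128 127 121 129 127  92 105 112 110 113 111 106 128 231 230
0.35 minx 327.50647396392947 maxy 311.3353096545794
0.4 minx 325.43935786291206 maxy 310.3959674665307
0.45 minx 323.43946151430873 maxy 309.39546002219754
0.5 minx 321.51097745660667 maxy 308.3496887788258
```

Axial force is 8.5 N with no side load. The grip is 87 mm from the ball, against 91 mm for seated with the nose fully out. So it is snapped on, with the nose about 4 mm in. I push 6 mm more along the axis.

Call:
drive_tool([
  {"fingers": 1, "slide": [0.06, 0, -0.14], "roll": 0},
  {"fingers": 1, "slide": [0.06, 0, -0.14], "roll": 0},
  {"fingers": 1, "slide": [0.06, -0.02, -0.13], "roll": 0},
  {"fingers": 1, "slide": [0.06, -0.02, -0.13], "roll": 0},
  {"fingers": 1, "slide": [0, 0, 0], "roll": 0},
  {"fingers": 1, "slide": [0, 0, 0], "roll": 0},
  {"fingers": 1, "slide": [0, 0, 0], "roll": 0},
])

```text
time_s: 13.7
ee_pos: [0.432, 0.3087, 0.2386]
tool_rot: [3.141, -0.001, 2.985]
contact_force: [-7.0, 0.7, 5.7]
finger_gap: 0.0301
finger_force: 28.0
```

```bash
python3 meas.py; python3 - <<'E'
from pose import *
r=[]
for i in range(4): cams.get_image('side'); r.append(ctrl.get_obs())
print(np.mean([x['contact_force'] for x in r],0),np.mean([x['ee_pos'] for x in r],0),r[-1]['finger_force'],r[-1]['finger_gap'])
E
```

```text
ee [0.432  0.3087 0.2386] F [-6.2038  0.2271  9.5783] axial 11.29107547213203 lat p 1.4961626316036871 y 0.7461673847976156 T [0.1259 0.9568 0.0214]
G rel ball: h 0.04106878618711764 z 0.07014951906785315 along u 0.08096071087017147 expected .105-s+nose... e 0.007277603982821231
284  73  64  64  62  65  64  63  66  68  61  65  68  69  64  76 111  67  42  36  36  35  36  36  42  42  38  40  46  46  46  49  48  51  50
286  63  60  59  63  62  65  67  63  63  68  65  65  71  71  78 132 150 143 119  78  52  47  38  40  39  38  40  35  37  35  36  37  41  40
288  76  66  57  60  60  56  60  57  61  58  69  69  67  66  72  95 130 130 145 143 142 141 144 145 145 143 145 145 142  99  86  78  68  67
290  68  66  65  60  60  61  60  64  61  62  65  70  67  60  67  77 136 141 104  72  59  69  73  91 107 111 116 123 137 138 145 148 144 145
292  62  59  62  64  63  64  63  66  63  70  72  69  74  58  50  83 138 148 146 146 118 137 142 149 143 145 146 146 143 143 143 116 105 106
294  67  60  62  61  65  62  65  59  62  77  70  63  44  42  47  54  88 122 145 140 128 140 145 144 145 142 145 148 145 
[... 872 characters left out ...]
 80  77  86  85 111 127 124 117  94  70  52  52  53  49  51  57  69  89 107 103  97  93  84  74  74  78 120 120 119 119 151 232
310 103  83  81  91  89  87  89  98 110 122 127 125  99  92  84 104 121 125 124 126 126 125 122 128 106 114 110  95 114 117 114 129 204 231
312 138 111  96  91  90  96  86  88  82  81  80  89  83 110 118 123 126 127 126 125 125 129 123 122  95 110 110 110 113 113 108 127 231 232
0.35 minx 326.3050476172254 maxy 312.68627373033326
0.4 minx 324.24638744479324 maxy 311.7529387756538
0.45 minx 322.2543901704697 maxy 310.7590874153803
0.5 minx 320.3332325098633 maxy 309.71918538968544
[-5.6596  0.3146  5.9047] [0.432  0.3087 0.2387] 28.00032377243042 0.029630994493252356
```

The sleeve's outline stayed put while the collar came down 6 mm, and the axial force is about 11 N. That puts the nose about 10 mm in and seated, with the lean close to 0.42 rad. I hand it in.

```bash
python3 -c "
from rig import ctrl
print(ctrl.hand_in())"
```

```text
the job is handed in; nothing more can be done
None
```

I handed the job in with the gun held at 28 N and, by my measurements, snapped onto the nipple at about 0.42 rad (nipple 0.44), the nose roughly 10 mm in at about 11 N; the rig returned no verdict, so I can't confirm a pass.

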